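# Swap the guards on a twin-bay brushing machine

### The arm

A 6-joint arm with a two-finger parallel gripper is mounted at the origin on the work surface. World frame = base frame: x ahead of the robot, y to its left, z up, the work surface at z = 0. Lengths are in m, angles in degrees, forces in N, time in s.
With the tool pointing down it reaches from about 0.325 to 0.775 m from the base axis. Payload 5.5 kg.
Tool frame: the origin (TCP) lies at the centre of the arm's flange, where the gripper is bolted on; the fingertips stand 182 mm ahead of it and the grasp point (between the pads) lies 163 mm ahead of it; z points along the fingers, y is the line along which they close (so a half turn about z gives the same grasp; the last joint's range is limited). The gripper opens to 88 mm and grips with 3 to 60 N. Pads are 20 mm wide; open, the fingers measure 115 mm over their backs; the gripper's body (75 mm by 178 mm) begins 61 mm behind the grasp point.
Start: joints at [-67.42, 5.22, 70.514, -0, 104.267, -3.249], TCP at [0.261, -0.54, 0.405] pointing down, gripper open.
Joint ranges: [-164.24, 164.24], [-49.07, 125.15], [9.68, 141.18], [-86.29, 266.29], [3.28, 154.24], [-151.56, 151.56]. Speed limits (degrees/s): [147.25, 147.25, 172.46, 180, 180, 180].

### API

Orientations are given as [roll, pitch, yaw] about the fixed x, y, z axes, in that order (R = Rz(yaw) Ry(pitch) Rx(roll)).
In Python, from station import r gives the robot as it stands. The module is installed in compiled form; this text tells all that it offers. Calls block until the motion is done:
- r.reach(position, orientation): joint-space move of the TCP to a pose.
- r.servo_line(position, rotation=None, speed=0.15): straight line of the TCP; rotation=None keeps the orientation; speed is the mean speed in m/s.
- r.move_joints(angles): joint-space move.
- r.let_go() and r.grab(squeeze=None): open the fingers fully, or close them until they stop; squeeze is the grip in N (None keeps the last).
- r.wait(seconds).
- r.inverse_kinematics(position, orientation): joint angles nearest the present ones, or None.
- r.sense(): the state.
- r.snapshot(name): name is "scene" or "side" or "wrist"; returns a dict with "frame" (384x512x3 uint8, red, green, blue), "fx", "fy", "cx", "cy" (pixels), "R" (3x3) and "t" (3): a world point X has camera coordinates R X + t. Camera axes: x right, y down, z forward; pixel columns grow to the right and rows downward; lengths in m; the calibration is good to about 2 mm. A picture is of the moment at which its call begins. There is no depth.
A pose or a line that the arm cannot do raises r.IKError and nothing moves.
- r.hand_in(): hands the job in, once; it reports no verdict.
The state is a dict: "clock": time; "joints": joint angles; "joint_vel": joint speeds; "joint_torque": joint torques, N m; "tcp_pos": TCP position; "orientation": TCP orientation; "contact_force": force on the tool from outside, world axes, zero at the start; "torque": the same for the moment, N m; "opening": finger opening in m.
Only numpy, scipy, OpenCV 4.12 (cv2) and the standard library are available. Lean on these libraries where they do the work, as an engineer would, in place of code of your own. Each camera call takes 0.05 s, during which the arm holds its last target. There are 200 camera calls.

### The job

Both sliding guards on the bench brushing machine have been left half open. The forged ring in one of its two bays is to be brushed next, so slide that bay's guard fully shut; the square die block in the other bay is finished, so slide that bay's guard fully open. Leave the ring lying where it is.

Things in the scene. Friction and masses are not known exactly. Their poses are not given: they have to be found in the camera images.
- machine: Fixed grey steel bench machine, 320 (x) by 360 (y), deck 110 high. Origin: centre of its underside; x from front to rear, away from the robot, y to its left, z up; yaw within 20 deg. Two open-topped bays at the front, centres x -85, y +85 (left) and -85 (right), turntable tops 75 high. But for the guards' grips nothing is over 128 high, save a rear bar, x 127 to 157, 139 high.
- left_guard (a joint): Opening of the left guard (over y +85), m: 0 fully shut (forward, -x), 0.12 fully open (slid to the rear, machine +x); stops at both ends, 2.5 N friction, stays put. Clear 150 by 150 pane, steel frame, top face 122 above the bench. From it rises an upright steel grip fin, 12 thick along x, 70 wide along y, top 160 above the bench, centre at machine x = -140 mm + opening, y +85.
- right_guard (a joint): The same for the like guard on the right (over y -85): 0 fully shut, 0.12 fully open to the rear; fin centre at machine x = -140 mm + opening, y -85.
- ring: Loose bare steel ring, 84 outside, 44 hole, 20 high, flat on the turntable of the left or right bay. Origin: centre of its underside. The other bay holds a square bare steel die block, 64 by 64, 26 high with a rib across its top. A like ring on the bench outside the machine is a spare, not meant.
Not all that is in view belongs to the job. What is shaped like the ring but orange is not meant.

How it is judged:
By the outcome, as a careful person would: the job done as asked, in the order asked, and still so for the second after the job is handed in, with the robot touching nothing.
It also fails if it takes over 45 s, if anything falls off the work surface, if the arm or the gripper's body presses on something with over 40 N, if the wrist force passes 120 N, or if a joint passes its speed limit or range.

## Working session

There is one attempt and no reset: what is moved stays moved. The work goes in short steps, each a Python script; the robot and the scene stay as the last script left them, time stands still between calls to the robot, and variables do not carry over. Pictures are saved under pics/ and viewed, on a budget of 10 in all, crops included, one or two more only if the job needs it, and the job is handed in when it is done.

```bash
mkdir -p pics
python3 - <<'E'
from station import r
import cv2,pickle
d={n:r.snapshot(n) for n in("scene","side")}
pickle.dump(d,open("s0.pkl","wb"))
for n in d:
    cv2.imwrite(f"pics/{n}0.png",cv2.resize(d[n]["frame"][:,:,::-1],(800,600),interpolation=cv2.INTER_CUBIC))
    print(n,d[n]["fx"],d[n]["cx"],d[n]["cy"],d[n]["R"],d[n]["t"])
print(r.sense()["clock"])
E
```

```text
scene 462.4918342801151 248.2968761097661 194.41909277895857 [[ 0.76219701  0.64734364  0.00139016]
 [ 0.51131805 -0.60071762 -0.61456667]
 [-0.39700073  0.46913169 -0.78886366]] [-0.47949311 -0.15128322  1.12085035]
side 497.7945934261101 254.20350541856197 193.55159961458688 [[ 0.9946481  -0.10312996 -0.00627418]
 [-0.08258536 -0.75707549 -0.64808669]
 [ 0.06208712  0.64513635 -0.76154073]] [-0.51888969  0.20627438  0.95216166]
0.1
```

View pics/scene0.png

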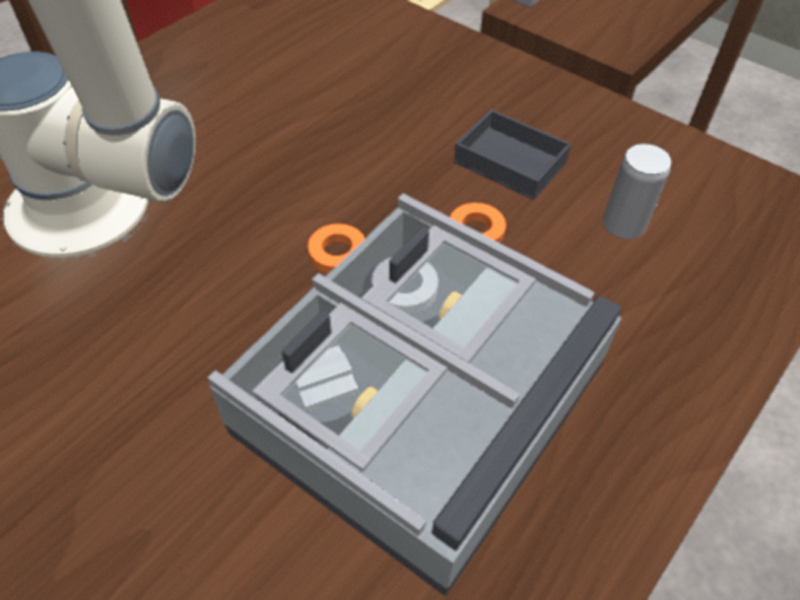

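View pics/side0.png

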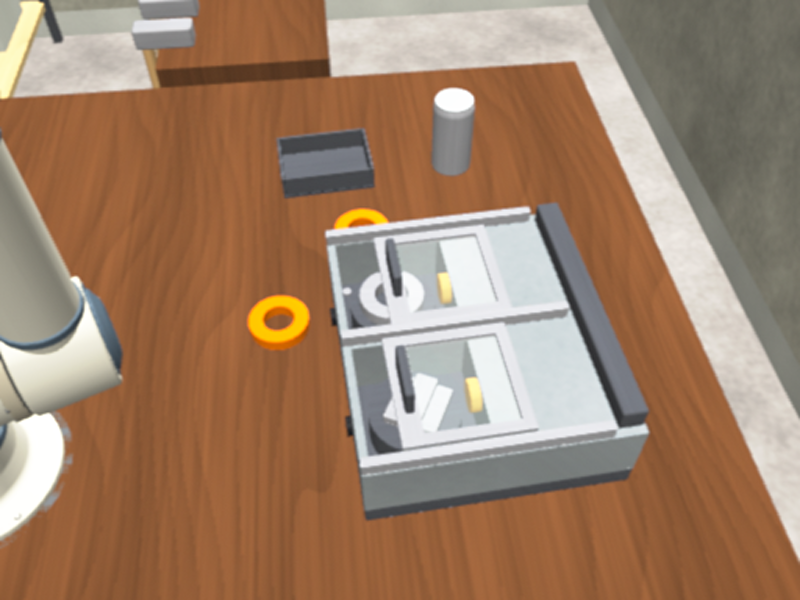

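The scene view shows a steel ring in the upper/left bay at (408,285) and the die block in the right bay at (328,378). The side view shows the ring at (392,293) and the die block at (418,398). The ring-shaped candidates are the steel ring in the left bay, and orange rings on the bench at side (278,321) and (361,222). Only the left-bay ring is bare steel, so the left guard closes and the right guard opens. I'll confirm this in an enlarged crop, which will also give me the fin corners.

Run:
```python
import cv2,pickle,numpy as np
d=pickle.load(open("s0.pkl","rb"))
a=d["side"]["frame"][130:290,205:325]; b=d["scene"]["frame"][130:290,165:285]
im=np.hstack([cv2.resize(x,None,fx=3.3,fy=3.3,interpolation=cv2.INTER_CUBIC) for x in(a,b)])
cv2.imwrite("pics/crop.png",im[:,:,::-1])
for n,(x0,x1,y0,y1) in dict(side=(235,275,145,270),scene=(170,285,140,245)).items():
    f=d[n]["frame"]; m=np.zeros(f.shape[:2],np.uint8); m[y0:y1,x0:x1]=(f[y0:y1,x0:x1].max(2)<85)*255
    c,_=cv2.findContours(m,cv2.RETR_EXTERNAL,cv2.CHAIN_APPROX_NONE)
    for k in c:
        if cv2.contourArea(k)>50: print(n,cv2.contourArea(k),cv2.boxPoints(cv2.minAreaRect(k)).round(1).tolist())
```

```text
scene 298.5 [[177.0, 229.0], [205.5, 200.5], [214.5, 209.5], [186.0, 238.0]]
scene 207.5 [[244.5, 172.5], [270.0, 147.0], [277.5, 154.5], [252.0, 180.0]]
```

View pics/crop.png

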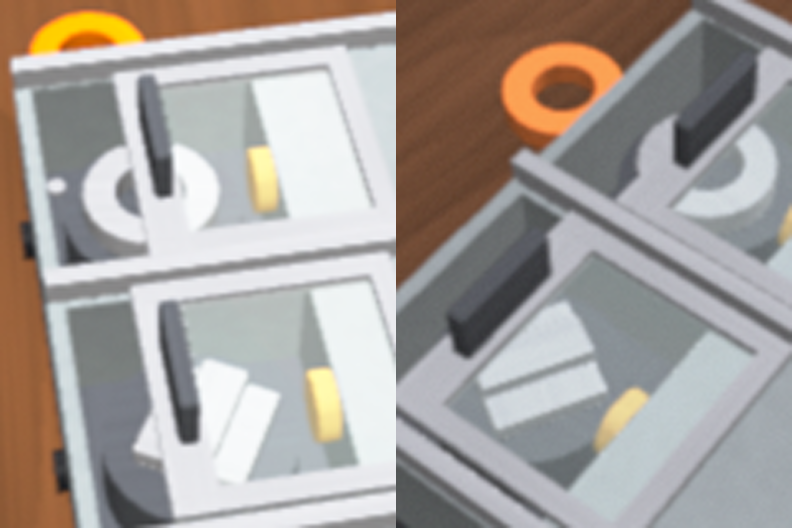

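```bash
cat > h.py <<'E'
import numpy as np,pickle
def ray(s,u,v,z):
    c=-s["R"].T@s["t"]; w=s["R"].T@np.array([(u-s["cx"])/s["fx"],(v-s["cy"])/s["fy"],1])
    return c+w*(z-c[2])/w[2]
E
python3 - <<'E'
from h import *
d=pickle.load(open("s0.pkl","rb"))
S,C=d["side"],d["scene"]
P=lambda s,pts,ox,oz: [ray(s,ox+x/3.3,130+y/3.3,.16) for x,y in pts]
for n,s,ox,pts in [("side",S,205,[(148,78),(158,150),(170,304),(184,395)]),("scene",C,165,[(752-396,53),(680-396,121),(545-396,236),(455-396,318)])]:
    p=np.array(P(s,pts,ox,0)); print(n,(p*1000).round()[:,:2].tolist())
    for i in(0,2):
        e=p[i]-p[i+1]; print(" len",np.hypot(*e[:2]).round(4),"yaw",np.degrees(np.arctan2(-e[0],e[1])).round(1),"mid",((p[i]+p[i+1])/2).round(4))
# machine rails/bar corners on the scene+side (800x600 -> 512x384)
k=.64
for n,s,pts in [("side",S,[(538,208),(627,418),(641,411),(556,207)]),("scene",C,[(598,300),(437,527),(458,541),(620,316)])]:
    p=np.array([ray(s,x*k,y*k,.139) for x,y in pts]); print(n,(p*1000).round()[:,:2].tolist())
E
```

```text
side [[533.0, 181.0], [533.0, 123.0], [528.0, 12.0], [529.0, -46.0]]
 len 0.0586 yaw 0.0 mid [0.5329 0.1519 0.16  ]
 len 0.0582 yaw 0.9 mid [ 0.5285 -0.0172  0.16  ]
scene [[530.0, 188.0], [532.0, 121.0], [530.0, 15.0], [531.0, -51.0]]
 len 0.0662 yaw 1.7 mid [0.5313 0.1545 0.16  ]
 len 0.0664 yaw 0.8 mid [ 0.5305 -0.0177  0.16  ]
side [[738.0, 241.0], [760.0, -93.0], [778.0, -86.0], [763.0, 240.0]]
scene [[740.0, 243.0], [763.0, -88.0], [785.0, -86.0], [770.0, 239.0]]
```

The crop confirms it: grey steel ring in the left bay (side crop 150,195), ribbed die block in the right bay (205,420). The fins are at about (532,153) and (530,-17) mm, with machine yaw about 3°. I'll shut the left guard first.

```bash
cat >> h.py <<'E'
from station import r
YAW=3.; c,s=np.cos(np.radians(YAW)),np.sin(np.radians(YAW)); D=np.array([c,s,0])
def push(start,sgn,fast,maxn=16,lim=9):
    """start: TCP pos beside fin; push along sgn*machine x: fast metres, then 3 mm steps until stop felt"""
    f0=np.array(r.sense()["contact_force"]); p=np.array(start); q=p+sgn*D*fast
    r.servo_line(q,speed=.06); print("fast",(np.array(r.sense()["contact_force"])-f0).round(1))
    for i in range(maxn):
        q=q+sgn*D*.003; r.servo_line(q,speed=.03)
        f=(np.array(r.sense()["contact_force"])-f0); print(i,q.round(4)[:2],f.round(1))
        if -sgn*f@D>lim: break
    return q
E
python3 - <<'E'
from h import *
r.grab(5)
O=[180,0,YAW]; st=np.array([.532,.153,.314])+D*.033
r.reach(st+[0,0,.09],O); r.servo_line(st,speed=.15)
x=r.sense(); print(x["clock"],x["contact_force"],x["opening"])
q=push(st,-1,.06)
r.servo_line(q+D*.012,speed=.05)
x=r.sense(); print(x["clock"],x["contact_force"])
E
```

```text
4.8667 [ 0.59931659  0.73806338 -0.16490569] 0.0006471817216005305
fast [ 0.6 -1.   0.3]
0 [0.502  0.1514] [ 0.4 -0.8 -0.3]
1 [0.499  0.1513] [-0.2  0.   0.2]
2 [0.496  0.1511] [-0.  -0.   0.1]
3 [0.4931 0.151 ] [ 2.4 -0.3 -0.3]
4 [0.4901 0.1508] [15.4  0.7 -6. ]
7.6583 [0.57851191 0.09091483 0.23324026]
```

Run:
```python
from h import *
import cv2
p=np.array(r.sense()["tcp_pos"]); r.servo_line(p+[0,0,.07],speed=.15)
st=np.array([.530,-.0175,.314])-D*.034
r.servo_line(st+[0,0,.07],speed=.15); r.servo_line(st,speed=.12)
x=r.sense(); print(x["clock"],x["contact_force"])
q=push(st,1,.077)
r.servo_line(q-D*.012,speed=.05); q=q-D*.012
r.servo_line(q+[0,0,.1],speed=.15); r.reach([.261,-.54,.405],[180,0,YAW])
x=r.sense(); print(x["clock"],x["contact_force"])
ims=[]
for n in("side","scene"):
    s=r.snapshot(n); pickle.dump(s,open(n+"1.pkl","wb")); ims.append(s["frame"][120:330,140:400])
cv2.imwrite("pics/after.png",cv2.resize(np.hstack(ims),None,fx=1.53,fy=1.53,interpolation=cv2.INTER_CUBIC)[:,:,::-1])
```

```text
10.3 [ 0.02938124 -0.01954972  0.56802712]
fast [ 0.4  0.5 -0.9]
0 [ 0.5759 -0.0151] [-1.  -1.3 -0.2]
1 [ 0.5789 -0.0149] [-1.8 -0.9 -0.3]
2 [ 0.5819 -0.0148] [-0.6 -0.2 -0.5]
3 [ 0.5849 -0.0146] [-0.2 -0.3 -1.1]
4 [ 0.5879 -0.0145] [-1.2 -1.2 -1.3]
5 [ 0.5909 -0.0143] [-12.8  -0.7   3.2]
16.6417 [0.80411454 0.08142787 0.05018853]
```

View pics/after.png

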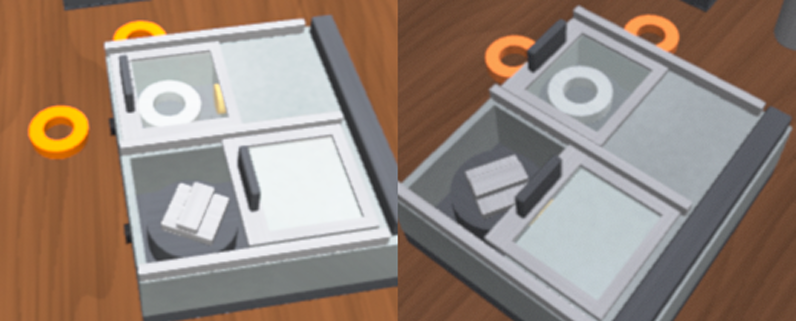

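The picture shows the left guard at the front stop over the ring at (168,103), and the right guard at the rear with the die block exposed at (195,210). The arm is clear.

```bash
python3 -c "
from station import r
print(r.hand_in())"
```

```text
the job is handed in; nothing more can be done
None
```

The job is done and handed in. I shut the guard over the ring's bay (left) first, then opened the guard over the die block's bay (right). Each was pushed by its fin with closed fingers until the stop was felt.

- **Stops:** the force rose to about 15 N at the left stop and 13 N at the right. The travel between the two stops works out to about 120 mm, as it should.
- **Last pictures:** the left guard is fully forward with the ring lying in its bay, and the right guard is fully to the rear. The robot is clear of everything.
- **Time:** the arm was back clear at about 16.6 s, against the 45 s limit.
- **Disagreement:** the fins alone gave a machine yaw of about 1°, while the rear bar gave about 3 to 4°. I used 3°, and both stops came within about 4 mm of where that predicted. No check failed.

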